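Swing the dispenser spout over the cup and pump

ROBOT

A 7-joint arm with a two-finger parallel gripper is mounted at the origin on a cart in front of the work surface, level with it; the furniture and walls round the work are solid. World frame = base frame: x ahead of the robot, y to its left, z up, the work surface at z = 0. Lengths are in m, angles in degrees, forces in N, time in s.
With the tool pointing down it reaches from about 0.4 to 0.85 m from the base axis. Payload 4.5 kg.
Tool frame: the origin (TCP) lies at the very end of the fingers, on their centre line; the grasp point (between the pads) lies 19 mm behind it; y points along the fingers, x is the direction in which the jaws open and shut, and the axes are right-handed (so a half turn about y gives the same grasp; the last joint's range is limited). The gripper opens to 85 mm and grips with 20 to 120 N. Pads are 22 mm wide; open, the fingers measure 114 mm over their backs; the gripper's body (76 mm by 85 mm) begins 54 mm behind the grasp point. The pads swing forward as they close: fully open they stand 13 mm farther back than shut.
Start: joints at [66.108, 39.483, -11.15, 89.685, 9.013, 51.709, -12.324], TCP at [0.272, -0.563, 0.193] pointing down, gripper open.
Joint ranges: [-172.22, 172.22], [-26.19, 119.32], [-84.43, 86.54], [7.71, 146.69], [-57.33, 237.33], [2.42, 119.75], [-152.13, 152.13]. Speed limits (degrees/s): [147.25, 147.25, 180, 180, 180, 180, 180].

INTERFACE

Orientations are given as a 3x3 rotation matrix whose columns are the frame's x, y, z axes.
In Python, from bench import monitor, optics, close_job, finder gives the robot as it stands.
- The arm moves only by the shell command python3 -m inch 'ROWS' [FORCE]. ROWS is JSON, one flat list of numbers, 7 for each row, row after row: the shift along the world's x, y, z in mm, then the turn, a rotation vector about the world's x, y, z in rad, then the opening, from 0 (shut) to 1 (fully open). A call has 1 to 12 rows; each row shifts and turns the commanded pose from where the row before left it; what a row does not reach is not made up. A row lasts 1/12 s, in which the tool goes at most 41.7 mm and 7.16 degrees, less where a joint would pass 70% of its speed; a pose out of reach is approached as far as the arm can. A call is refused whole if a number of a shift passes 41.7 or a number of a turn 0.125, either way. A call with a gripper value outside its range is refused whole. The fingers move at their own pace and stop on an object; FORCE is the grip in N (left out, the last holds). Time passes only in rows, so rows that do not move let the fingers close. It gives the time, the measured TCP pose, the force and the opening at its end, in the units of the state.
- monitor.sense(): the state, without advancing time (a new reading comes with each control period).
- optics.camera(name): name is "scene" or "top" or "wrist"; returns (picture, depth): 480x640x3 uint8, red, green, blue; 480x640 float32, m along the optical axis (not along the pixel's ray), 0 where there is no reading.
- optics.calibration(name): a dict with "K" (3x3 intrinsics, pixels), "extrinsics" (4x4, takes a point from camera to world coordinates). Camera axes: x right, y down, z forward; pixel columns grow to the right and rows downward; lengths in m; the calibration is good to about 2 mm. A picture is of the moment at which its call begins: read the wrist's pose just before it. calibration takes no time and is no camera call; for the wrist camera it gives the pose at the moment of the call.
- close_job(): hands the job in, once; it reports no verdict.
Trained networks look in the newest picture that a camera, given by its name, has taken for a name from the list of things; names that differ only in an ending like _2 or _b are one class to them, and where a whole thing is asked for, a point or a joint stands for the part that bears it (a point fixed in the world has none). Each returns a list of dicts, best first, with "p" (0 to 1); they miss things now and then, are a little off and sometimes report something else, mostly with a low value. They report only what shows in the picture. A call takes as long as a camera call. They do not tell look-alikes from the thing itself.
- finder.recognise(camera, name): "bbox" ([left, top, right, bottom] in pixels, round what is visible of it).
- finder.cut_out(camera, name): "pixels" (480x640 bool, what is visible of it) and "bbox" ([left, top, right, bottom] in pixels, round what is visible of it).
- finder.landmark_of(camera, name): "position" ([row, column] in pixels: a listed point, or the origin of a listed thing).
The state is a dict: "time": time; "q": joint angles; "qvel": joint speeds; "joint_efforts": joint torques, N m; "tcp_pos": TCP position; "orientation": TCP orientation; "ft_force": force on the tool from outside, world axes, zero at the start; "ft_torque": the same for the moment, N m; "grip_width": opening from 0.0 (shut) to 1.0 (fully open).
Only numpy, scipy, OpenCV 4.12 (cv2) and the standard library are available. Lean on these libraries where they do the work, as an engineer would, in place of code of your own. Each camera call takes 0.05 s, during which the arm holds its last target. There are 200 camera calls.

TASK

Swing the bench dispenser's spout over the low grey cup by pushing the spout's arm gently sideways with a finger, not gripping it, until the orange spout tip is above the middle of the cup. Then, with the spout there, push the blue plunger on top of the dispenser all the way down with a fingertip, let it rise again, and come away. Do not pick up or shift the cup, the clear beaker, the green-capped bottle, the tape roll or the dropper bottle.

Things in the scene. Friction and masses are not known exactly. Their poses are not given: they have to be found in the camera images.
- spout (a joint): swivel angle of the spout arm about the dispenser's vertical axis, rad, range -1.6 to 1.6; grows counter-clockwise seen from above. The arm is a level steel tube 16 mm thick, its middle 149 mm above the table (141 to 157 mm), running straight out from a dark collar (28 mm radius) on the axis to the tip 140 mm from the axis; free to push from about 55 to 130 mm out. It turns stiffly (about 0.15 N m, so 1.5 N at 100 mm out) and stays where it is left
- pivot (a point): the point on the dispenser's vertical axis at the height of the spout arm's middle (149 mm). The dispenser is an upright amber and white pump, 62 mm thick, on a round grey foot (96 mm across) that is fixed to the table
- spout_tip (a point): lower end of the orange spout tip, 140 mm from the pivot axis, 120 mm above the table; it passes freely above the vessels
- spout_mid (a point): point on the middle of the spout's steel tube, 100 mm from the axis: a good place to push
- plunger (a joint): travel of the plunger, m: 0 up, 0.012 all the way down; a spring of about 2 N at the top and 6 N at the bottom lifts it again when released
- plunger_top (a point): centre of the top of the round blue plunger button (40 mm across), on the dispenser's axis, 212 mm above the table when up
- grey_cup: the low, wide, grey cup, 74 x 77 mm, 60 mm high, open at the top; origin at the centre of its underside, z up. It stands under the circle that the spout tip describes, within about 7 mm
- beaker: clear beaker, 54 x 56 mm, 70 mm high, standing under the spout's circle; origin at the centre of its underside
- reagent: closed white bottle with a green cap, 62 mm across, 100 mm high, standing under the spout's circle; origin at the centre of its underside
- tape: roll of tan tape lying flat, 100 mm across, 25 mm high; bystander; origin at the centre of its underside
- dropper: brown dropper bottle with a red bulb, 34 mm across, 111 mm high; bystander; origin at the centre of its underside
There are look-alikes about, which are no part of the job. What is shaped like the grey_cup but turquoise is not meant.

How it is judged (in metres and radians):
On the way, in this order (a step that is already met when the one before it is completed fails the run):
1. the spout tip rests above the middle of the grey cup (horizontal distance between spout_tip and grey_cup below 0.012 m and velocity of joint spout between -0.05 and 0.05 rad/s), for 0.2 s.
2. the plunger is all the way down with the spout above the cup (horizontal distance between spout_tip and grey_cup below 0.012 m and value of joint plunger above 0.0105 m), for 0.1 s.
At the end, for the whole second after the job is handed in: The spout tip is within 12 mm (seen from above) of the grey cup's centre and at rest, the plunger has been fully down there (over 10.5 of 12 mm) and is up again (under 2 mm), and cup, beaker and green-capped bottle stand within 20 mm of where they were (all of step 1 and value of joint plunger below 0.002 m and distance of each of grey_cup, beaker, reagent from where it was at the start of the episode below 0.02 m and angle between grey_cup's own z axis and vertical below 0.1 rad and linear speed of grey_cup below 0.02 m/s); the robot touches nothing.
It fails at once if the plunger is pushed (over 6 mm) while the spout is not over the cup (more than 20 mm off) (value of joint plunger above 0.006 m and horizontal distance between spout_tip and grey_cup above 0.02 m).
It fails at once if the spout arm is gripped or pushed hard (over 20 N) (contact force between the fingers and spout above 20 N).
It fails at once if the grey cup is shifted (20 mm), tipped or lifted (distance of grey_cup from where it was at the start of the episode above 0.02 m or angle between grey_cup's own z axis and vertical above 0.3 rad or height (world z) of grey_cup above 0.008 m).
It fails at once if the beaker or the green-capped bottle is shifted (20 mm), tipped or lifted ((distance of beaker from where it was at the start of the episode above 0.02 m or angle between beaker's own z axis and vertical above 0.3 rad or height (world z) of beaker above 0.008 m) or (distance of reagent from where it was at the start of the episode above 0.02 m or angle between reagent's own z axis and vertical above 0.3 rad or height (world z) of reagent above 0.008 m)).
It fails at once if the tape roll or the dropper bottle is shifted (20 mm), tipped or lifted ((distance of tape from where it was at the start of the episode above 0.02 m or angle between tape's own z axis and vertical above 0.3 rad or height (world z) of tape above 0.008 m) or (distance of dropper from where it was at the start of the episode above 0.02 m or angle between dropper's own z axis and vertical above 0.3 rad or height (world z) of dropper above 0.008 m)).
It also fails if it takes over 45 s, if anything falls off the work surface, if the arm or the gripper's body presses on something with over 40 N, if the wrist force passes 120 N, or if a joint passes its speed limit or range.

## Working session

There is one attempt and no reset: what is moved stays moved. The work goes in short steps, Python scripts to look and compute and a shell command to move; the robot and the scene stay as the last step left them, time stands still between calls to the robot, and variables do not carry over. Pictures are saved under pics/ and viewed, about 8 in all and at most 12, crops included, and the job is handed in when it is done.

```bash
mkdir -p pics; cat > h.py <<'E'
import numpy as np,cv2
from bench import monitor,optics,finder
def world(cam,depth,mask):
    c=optics.calibration(cam);K=np.array(c["K"]);E=np.array(c["extrinsics"])
    v,u=np.nonzero(mask&(depth>0));z=depth[v,u]
    P=np.stack([(u-K[0,2])/K[0,0]*z,(v-K[1,2])/K[1,1]*z,z],1)
    return P@E[:3,:3].T+E[:3,3]
def onplane(cam,rc,h):
    c=optics.calibration(cam);K=np.array(c["K"]);E=np.array(c["extrinsics"])
    d=E[:3,:3]@np.array([(rc[1]-K[0,2])/K[0,0],(rc[0]-K[1,2])/K[1,1],1])
    return E[:3,3]+d*(h-E[2,3])/d[2]
E
python3 - <<'E'
from h import *
np.set_printoptions(precision=4,suppress=True)
im={}
for c in("top","scene"):
    p,d=optics.camera(c);np.save(c+"_d.npy",d);cv2.imwrite(f"pics/{c}0.png",p[:,:,::-1])
    print(c,np.array(optics.calibration(c)["extrinsics"])[:3,3])
    for n,h in(("pivot",.149),("spout_tip",.12),("spout_mid",.149),("plunger_top",.212),("grey_cup",0),("beaker",0),("reagent",0),("tape",0),("dropper",0)):
        for r in finder.landmark_of(c,n)[:3]:
            print(n,round(r["p"],2),np.round(r["position"]),onplane(c,r["position"],h))
s=monitor.sense();print(s["time"],s["tcp_pos"],s["orientation"])
E
```

```text
top [ 0.3424 -0.0365  1.339 ]
pivot 0.77 [137. 318.] [ 0.6753 -0.0484  0.149 ]
spout_tip 0.65 [197. 320.] [ 0.5333 -0.0562  0.12  ]
spout_mid 0.96 [177. 320.] [ 0.5778 -0.0572  0.149 ]
plunger_top 0.57 [126. 318.] [ 0.6837 -0.0479  0.212 ]
grey_cup 0.6 [193. 286.] [0.5617 0.0315 0.    ]
beaker 0.76 [176. 370.] [ 0.6139 -0.1934  0.    ]
reagent 0.95 [197. 341.] [ 0.5547 -0.1146  0.    ]
tape 0.73 [188. 431.] [ 0.5855 -0.3573  0.    ]
scene [-0.2077  0.523   1.0247]
pivot 0.62 [186. 265.] [ 0.6688 -0.039   0.149 ]
pivot 0.45 [238. 313.] [ 0.4363 -0.0137  0.149 ]
spout_tip 0.75 [214. 304.] [ 0.5403 -0.07    0.12  ]
spout_tip 0.26 [212. 318.] [ 0.5219 -0.1016  0.12  ]
spout_mid 0.89 [199. 292.] [ 0.5787 -0.0605  0.149 ]
plunger_top 0.51 [166. 265.] [ 0.6692 -0.046   0.212 ]
grey_cup 0.69 [255. 272.] [0.5688 0.0233 0.    ]
grey_cup 0.56 [437. 278.] [0.1574 0.3132 0.    ]
beaker 0.81 [213. 316.] [ 0.6176 -0.1784  0.    ]
reagent 0.76 [238. 314.] [ 0.544  -0.1072  0.    ]
tape 0.79 [193. 368.] [ 0.5837 -0.3594  0.    ]
dropper 0.83 [349. 225.] [0.4019 0.2832 0.    ]
1.0 [ 0.2723 -0.5626  0.1927] [[ 0.4357 -0.      0.9001]
 [-0.9001 -0.0001  0.4357]
 [ 0.0001 -1.     -0.    ]]
```

View pics/top0.png

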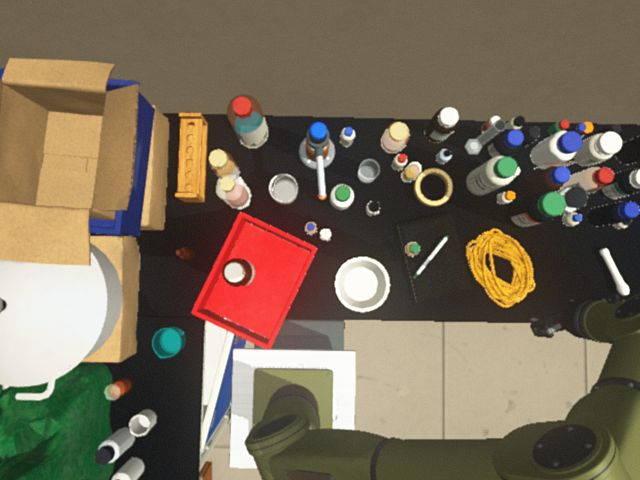

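View pics/scene0.png

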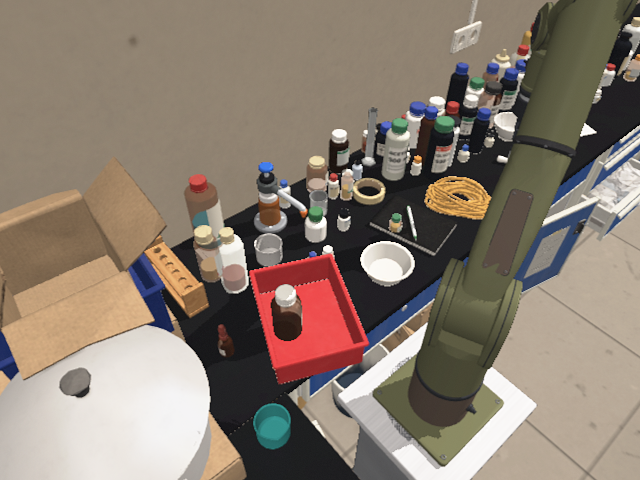

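Top view: dispenser at (col 318, row 138), spout tip at (320, 197), pointing towards the robot. The grey cup is at (284, 188), left (+y) of the spout. The green-capped bottle (341, 197) and the beaker (369, 171) are on the −y side. The turquoise look-alike is at (168, 343). So I push towards +y from the −y side.

```bash
python3 - <<'E'
from h import *
np.set_printoptions(precision=4,suppress=True)
for c in("top","scene"):
    p,d=optics.camera(c)
    for n in("grey_cup","spout","plunger","reagent","beaker","tape"):
        for r in finder.cut_out(c,n)[:2]:
            w=world(c,d,r["pixels"]);b=r["bbox"]
            z=np.percentile(w[:,2],95)
            t=w[w[:,2]>z-.012];rc=cv2.minEnclosingCircle(t[:,:2].astype(np.float32))
            print(c,n,round(r["p"],2),b,"ztop",z,"xy lo",np.percentile(w,2,0),"hi",np.percentile(w,98,0),"topcirc",rc)
            if n=="spout":
                a=w[(w[:,2]>.135)&(w[:,2]<.165)];print(" arm",cv2.fitLine(a[:,:2].astype(np.float32),cv2.DIST_HUBER,0,.01,.01).ravel())
E
```

```text
top grey_cup 0.88 [271.5, 172.3, 297.2, 202.7] ztop 0.05940733078423781 xy lo [ 0.5318  0.0035 -0.0041] hi [0.6001 0.0695 0.0612] topcirc ((0.5647196173667908, 0.03598957136273384), 0.037502121180295944)
top grey_cup 0.74 [331.3, 180.8, 352.9, 210.6] ztop 0.10220747092865248 xy lo [ 0.521  -0.1377  0.0246] hi [ 0.5751 -0.0863  0.1036] topcirc ((0.55008465051651, -0.11378974467515945), 0.02023753896355629)
top spout 0.89 [304.4, 127.0, 329.5, 201.9] ztop 0.16298210221452125 xy lo [ 0.5327 -0.0729  0.0211] hi [ 0.6824 -0.023   0.1642] topcirc ((0.609971821308136, -0.042766597121953964), 0.0800667479634285)
 arm [ 0.9925  0.1221  0.6128 -0.0526]
top plunger 0.52 [309.8, 120.1, 325.0, 139.7] ztop 0.21406620700154388 xy lo [ 0.6568 -0.0666  0.178 ] hi [ 0.6912 -0.0302  0.215 ] topcirc ((0.6746708154678345, -0.048073992133140564), 0.01965334825217724)
top reagent 0.67 [329.4, 180.8, 355.7, 209.7] ztop 0.10178634382984858 xy lo [ 0.521  -0.1401 -0.0008] hi [ 0.5761 -0.0843  0.1036] topcirc ((0.55008465051651, -0.11378974467515945), 0.02023753896355629)
top reagent 0.24 [306.5, 132.1, 327.2,
[... 1764 characters left out ...]
 0.1008] topcirc ((0.5473896265029907, -0.11335329711437225), 0.01989491656422615)
scene beaker 0.71 [308.9, 189.1, 326.8, 211.0] ztop 0.06920066971137821 xy lo [ 0.5909 -0.2078  0.0164] hi [ 0.6428 -0.1574  0.0703] topcirc ((0.6163539886474609, -0.1799379289150238), 0.02957923710346222)
scene beaker 0.57 [301.1, 207.6, 329.1, 242.7] ztop 0.09962497663149489 xy lo [ 0.5194 -0.137   0.0016] hi [ 0.5788 -0.0849  0.1007] topcirc ((0.548443078994751, -0.11287494748830795), 0.020800841972231865)
scene tape 0.67 [357.0, 178.4, 385.2, 203.1] ztop 0.026056347114245027 xy lo [ 0.5358 -0.4015 -0.0001] hi [ 0.627  -0.3099  0.0268] topcirc ((0.5823807716369629, -0.3582562506198883), 0.05190474912524223)
```

```bash
python3 -m inch '[0,0,35,0,0,0,0, 0,0,35,0,0,0,0, 22,33,0,0,0,0,0, 22,33,0,0,0,0,0, 22,33,0,0,0,0,0, 22,33,0,0,0,0,0, 22,33,0,0,0,0,0, 22,33,0,0,0,0,0, 22,33,0,0,0,0,0, 22,33,0,0,0,0,0, 0,0,0,0,0,0,0]'
python3 -m inch '[16,23,0,0,0,0,0, 16,23,0,0,0,0,0, 16,23,0,0,0,0,0, 16,23,0,0,0,0,0, 16,23,0,0,0,0,0, 16,23,0,0,0,0,0, 16,23,0,0,0,0,0, 16,23,0,0,0,0,0, 0,0,0,0,0,0,0]'
python3 - <<'E'
from h import *
p,d=optics.camera("wrist");cv2.imwrite("pics/w1.png",p[:,:,::-1]);print(np.array(optics.calibration("wrist")["extrinsics"]).round(3))
E
```

```text
time: 2.62
tcp_pos: [0.4548, -0.2886, 0.2633]
orientation: [[0.449, 0.005, 0.894], [-0.894, 0.006, 0.449], [-0.003, -1.0, 0.007]]
ft_force: [1.4, 0.8, -0.5]
grip_width: 0.001
time: 3.37
tcp_pos: [0.5798, -0.1069, 0.2628]
orientation: [[0.444, 0.003, 0.896], [-0.896, 0.005, 0.444], [-0.003, -1.0, 0.006]]
ft_force: [0.4, 0.6, 0.7]
grip_width: -0.0
[[ 0.441 -0.848 -0.293  0.653]
 [-0.897 -0.417 -0.143 -0.074]
 [-0.001  0.326 -0.945  0.444]
 [ 0.     0.     0.     1.   ]]
```

View pics/w1.png

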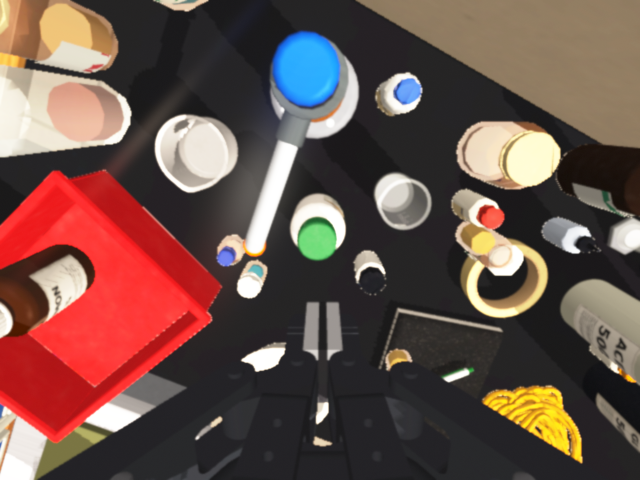

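Wrist view: plunger (305, 68), spout tip (255, 248), cup (196, 152), green bottle (317, 235), and the closed fingers at (322, 330). Next I refine the positions and descend beside the tube.

```bash
cat > m.py <<'E'
from h import *
np.set_printoptions(precision=4,suppress=True)
p,d=optics.camera("wrist")
pl=[r for r in finder.cut_out("wrist","plunger")[:2]]
for n in("plunger","grey_cup"):
  for r in finder.cut_out("wrist",n)[:2]:
    w=world("wrist",d,r["pixels"]);z=np.percentile(w[:,2],95);t=w[w[:,2]>z-.008]
    print(n,round(r["p"],2),np.round(r["bbox"]),z,cv2.minEnclosingCircle(t[:,:2].astype(np.float32)),(np.percentile(t,1,0)+np.percentile(t,99,0))/2)
for n,h in(("spout_tip",.12),("spout_mid",.149),("pivot",.149)):
  for r in finder.landmark_of("wrist",n)[:2]: print(n,round(r["p"],2),np.round(r["position"]),onplane("wrist",r["position"],h))
w=world("wrist",d,np.ones(d.shape,bool))
r=np.hypot(w[:,0]-.6745,w[:,1]+.0475)
a=w[(w[:,2]>.150)&(w[:,2]<.162)&(r>.045)&(r<.125)]
hsv=cv2.cvtColor(p,cv2.COLOR_RGB2HSV)
L=cv2.fitLine(a[:,:2].astype(np.float32),cv2.DIST_HUBER,0,.01,.01).ravel()
print("tube",len(a),L,"median angle",np.degrees(np.median(np.arctan2(a[:,1]+.0475,a[:,0]-.6745)%(2*np.pi))))
s=monitor.sense();print(s["time"],s["tcp_pos"],s["ft_force"])
E
python3 m.py; python3 -m inch '[0,0,-33,0,0,0,0, 0,0,-33,0,0,0,0, 0,0,-33,0,0,0,0, 0,0,-30,0,0,0,0, 0,0,0,0,0,0,0, 0,0,0,0,0,0,0]'
```

```text
plunger 0.93 [264.  24. 337.  99.] 0.21222476792131598 ((0.6722335815429688, -0.055170897394418716), 0.020007282495498657) [ 0.672  -0.0556  0.2094]
grey_cup 0.85 [150. 112. 234. 189.] 0.05878484317694059 ((0.5621088147163391, 0.027643714100122452), 0.038293227553367615) [0.5626 0.0285 0.0556]
spout_tip 0.81 [233. 253.] [ 0.5318 -0.0666  0.12  ]
spout_mid 0.73 [200. 262.] [ 0.5722 -0.064   0.149 ]
tube 2104 [ 0.9971  0.0755  0.5941 -0.0628] median angle 190.70302036958617
3.7667 [ 0.5758 -0.1159  0.2628] [ 0.4632 -0.0997  0.6997]
time: 4.27
tcp_pos: [0.5752, -0.115, 0.1331]
orientation: [[0.435, -0.003, 0.9], [-0.9, 0.0, 0.435], [-0.001, -1.0, -0.003]]
ft_force: [-0.0, -0.1, 0.2]
grip_width: 0.004
```

```bash
python3 -m inch '[0,5,0,0,0,0,0, 0,5,0,0,0,0,0, 0,5,0,0,0,0,0, 0,4,0,0,0,0,0, 0,4,0,0,0,0,0, 0,4,0,0,0,0,0, 0,4,0,0,0,0,0, -1,4,0,0,0,0,0, -1,4,0,0,0,0,0, -1,4,0,0,0,0,0, -1,4,0,0,0,0,0, 0,0,0,0,0,0,0]'; python3 m.py
```

```text
time: 5.27
tcp_pos: [0.572, -0.0662, 0.1337]
orientation: [[0.437, -0.0, 0.899], [-0.899, 0.001, 0.437], [-0.001, -1.0, -0.0]]
ft_force: [-1.3, -0.1, 0.2]
grip_width: 0.004
plunger 0.6 [353.   0. 515. 132.] 0.21271020895151382 ((0.6745460033416748, -0.05019224435091019), 0.020112045109272003) [ 0.672  -0.0498  0.2098]
grey_cup 0.57 [134. 132. 249. 239.] 0.05917896027132886 ((0.5642668008804321, 0.0329727977514267), 0.03838330879807472) [0.5648 0.0333 0.0559]
spout_tip 0.87 [320. 288.] [ 0.5347 -0.0632  0.12  ]
spout_mid 0.84 [284. 312.] [ 0.5752 -0.061   0.149 ]
tube 4823 [ 0.9998  0.0204  0.5988 -0.0562] median angle 186.5576656053387
5.6167 [ 0.5724 -0.068   0.1337] [ 0.2817 -0.4115 -0.3286]
```

```bash
python3 - <<'E'
from h import *
p,d=optics.camera("wrist");cv2.imwrite("pics/w2.png",p[:,:,::-1])
c=optics.calibration("wrist");K=np.array(c["K"]);T=np.linalg.inv(np.array(c["extrinsics"]))
for P in([*monitor.sense()["tcp_pos"],1],):
    q=T@np.array(P);print(K@(q[:3]/q[2]))
E
```

```text
[322.43553065 280.99137406   1.        ]
```

View pics/w2.png

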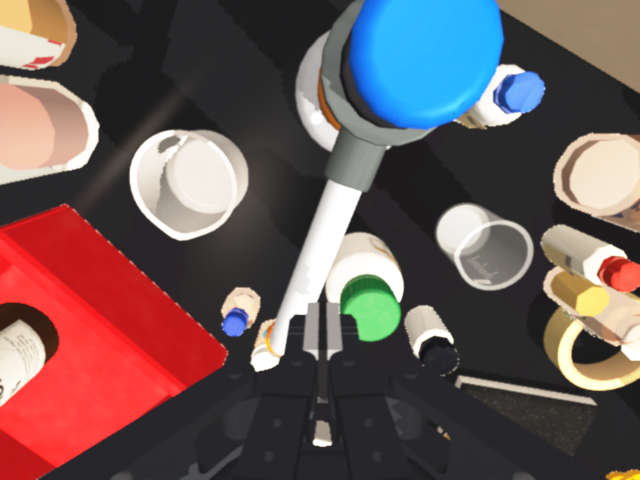

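The finger (322, 305) sits beside the tube, just short of contact and rather far out. I'll shift it inward and push on.

```bash
python3 -m inch '[5,0,0,0,0,0,0, 5,0,0,0,0,0,0, 3,4,0,0,0,0,0, 0,4,0,0,0,0,0, -1,4,0,0,0,0,0, -1,4,0,0,0,0,0, -1,4,0,0,0,0,0, 0,4,0,0,0,0,0, 0,4,0,0,0,0,0, 0,4,0,0,0,0,0, 0,0,0,0,0,0,0, 0,0,0,0,0,0,0]'; python3 m.py
```

```text
time: 6.67
tcp_pos: [0.5824, -0.0352, 0.1337]
orientation: [[0.436, 0.0, 0.9], [-0.9, -0.0, 0.436], [0.0, -1.0, 0.0]]
ft_force: [0.3, -0.6, 0.4]
grip_width: 0.0
plunger 0.59 [429.  64. 583. 212.] 0.2125365908607186 ((0.674236536026001, -0.04912190139293671), 0.020391924306750298) [ 0.6738 -0.048   0.2093]
grey_cup 0.96 [170. 160. 279. 272.] 0.059284225805537306 ((0.5636218190193176, 0.033736053854227066), 0.03859572112560272) [0.5641 0.0344 0.056 ]
grey_cup 0.21 [342.  58. 493. 346.] 0.1623839946502967 ((0.635326623916626, -0.054862894117832184), 0.06680180132389069) [ 0.6381 -0.0426  0.1589]
spout_mid 0.64 [324. 356.] [ 0.5742 -0.0588  0.149 ]
spout_mid 0.58 [143. 519.] [ 0.6848 -0.0812  0.149 ]
pivot 0.77 [137. 440.] [ 0.672 -0.049  0.149]
tube 3446 [ 0.9823  0.1874  0.6047 -0.0543] median angle 185.66364052286937
7.0167 [ 0.5823 -0.0359  0.1337] [-0.55    0.0853 -0.3558]
```

```bash
python3 - <<'E'
from h import *
p,d=optics.camera("wrist");cv2.imwrite("pics/w3.png",p[:,:,::-1])
q,d=optics.camera("scene");cv2.imwrite("pics/s3.png",cv2.resize(q[140:290,220:420,::-1],None,fx=4,fy=4,interpolation=cv2.INTER_CUBIC))
E
```

```text
(no output)
```

View pics/w3.png

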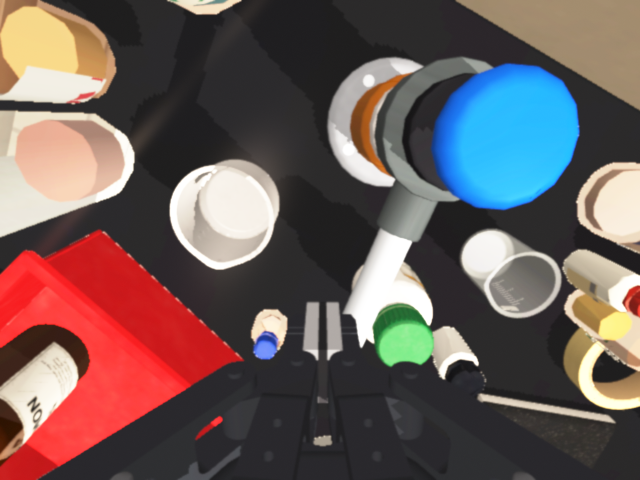

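View pics/s3.png

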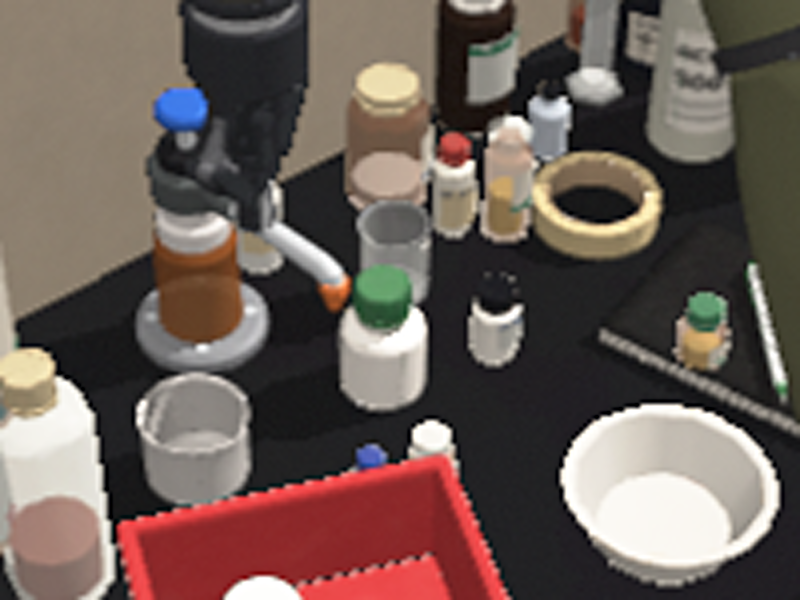

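```bash
python3 - <<'E'
from h import *
np.set_printoptions(precision=4,suppress=True)
p,d=optics.camera("wrist")
for v in(304,310,320,335,350,365):
  for u in(312,333):
    m=np.zeros(d.shape,bool);m[v,u]=1;print(v,u,d[v,u],world("wrist",d,m))
s=monitor.sense();print(s["tcp_pos"],s["q"])
p,d=optics.camera("scene");w=world("scene",d,np.ones(d.shape,bool))
k=(abs(w[:,0]-.59)<.07)&(abs(w[:,1]+.036)<.07)&(w[:,2]>.11)&(w[:,2]<.26)
for z in np.arange(.11,.26,.01):
  a=w[k&(abs(w[:,2]-z)<.005)]
  if len(a):print(round(z,3),len(a),a[:,:2].min(0),a[:,:2].max(0))
E
```

```text
304 312 0.1532848 [[ 0.5894 -0.0274  0.1779]]
304 333 0.1543176 [[ 0.5928 -0.0355  0.177 ]]
310 312 0.14935733 [[ 0.5891 -0.0277  0.1822]]
310 333 0.1491452 [[ 0.5929 -0.0352  0.1824]]
320 312 0.14236914 [[ 0.589  -0.0279  0.1897]]
320 333 0.14103872 [[ 0.5931 -0.0349  0.1908]]
335 312 0.13196701 [[ 0.5895 -0.028   0.2005]]
335 333 0.1309187 [[ 0.5932 -0.0345  0.2015]]
350 312 0.12364388 [[ 0.5895 -0.0282  0.2094]]
350 333 0.12323267 [[ 0.5928 -0.0344  0.2097]]
365 312 0.115077816 [[ 0.5902 -0.0281  0.2182]]
365 333 0.11373621 [[ 0.5938 -0.0336  0.2193]]
[ 0.5824 -0.0357  0.1337] [  4.6507  40.6771  -9.7368 100.4848   9.952   39.6678 -74.6328]
0.11 16 [ 0.6468 -0.0548] [ 0.6592 -0.0263]
0.12 33 [ 0.532  -0.0632] [ 0.6595 -0.0268]
0.13 22 [ 0.5277 -0.066 ] [ 0.659  -0.0311]
0.14 52 [ 0.5251 -0.0707] [ 0.6596 -0.025 ]
0.15 139 [ 0.5294 -0.0685] [ 0.6595 -0.0263]
0.16 61 [ 0.5381 -0.0635] [ 0.6595 -0.0247]
0.17 6 [ 0.5738 -0.0421] [ 0.6582 -0.0279]
0.18 26 [ 0.5694 -0.0513] [ 0.659  -0.0221]
0.19 29 [ 0.5676 -0.0429] [ 0.586 -0.021]
0.2 26 [ 0.5689 -0.0477] [ 0.6597 -0.0213]
0.21 28 [ 0.5662 -0.0545] [ 0.6599 -0.0277]
0.22 49 [ 0.5567 -0.07  ] [ 0.5887 -0.0032]
0.23 42 [ 0.555  -0.0747] [0.5877 0.0023]
0.24 70 [ 0.5506 -0.0852] [0.5935 0.0098]
0.25 69 [ 0.5468 -0.0933] [0.5981 0.0208]
0.26 41 [ 0.5442 -0.0924] [0.5968 0.0227]
```

The fingertips are actually at z ≈ 0.173 according to both cameras, about 40 mm higher than the reported TCP z. The finger passed over the tube without touching it. I go back over it and descend on the −y side, using tip = TCP + 40 mm.

```bash
python3 -m inch '[0,-16,0,0,0,0,0, 0,-16,0,0,0,0,0, 0,-16,0,0,0,0,0, 0,-16,0,0,0,0,0, 0,0,0,0,0,0,0, 0,0,0,0,0,0,0, 0,0,-14,0,0,0,0, 0,0,-14,0,0,0,0, 0,0,-12,0,0,0,0, 0,0,0,0,0,0,0, 0,0,0,0,0,0,0, 0,0,0,0,0,0,0]'; python3 - <<'E'
from h import *
np.set_printoptions(precision=4,suppress=True)
p,d=optics.camera("wrist")
for v in(304,320,335):
  for u in(312,333):
    m=np.zeros(d.shape,bool);m[v,u]=1;print(v,u,world("wrist",d,m))
p,d=optics.camera("scene");cv2.imwrite("pics/s4.png",cv2.resize(p[140:290,220:420,::-1],None,fx=4,fy=4,interpolation=cv2.INTER_CUBIC))
E
```

```text
time: 8.22
tcp_pos: [0.583, -0.0984, 0.0943]
orientation: [[0.437, 0.001, 0.9], [-0.9, 0.001, 0.437], [-0.0, -1.0, 0.001]]
ft_force: [-0.4, 1.0, 0.3]
grip_width: -0.004
304 312 [[ 0.59   -0.0905  0.1385]]
304 333 [[ 0.594  -0.0983  0.139 ]]
320 312 [[ 0.5909 -0.0905  0.1527]]
320 333 [[ 0.5937 -0.098   0.1513]]
335 312 [[ 0.5911 -0.0907  0.1631]]
335 333 [[ 0.5938 -0.0976  0.1621]]
```

View pics/s4.png

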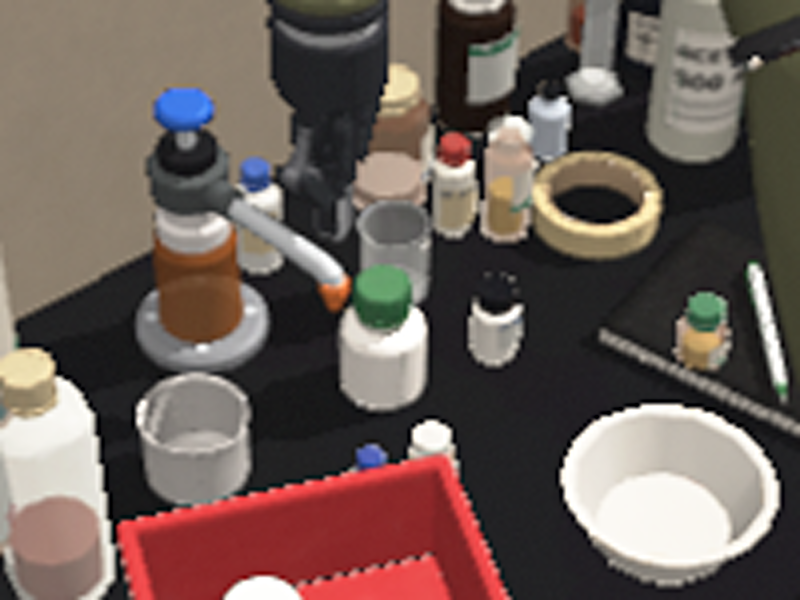

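The finger is now beside the tube at the right height, so I push gently.

```bash
python3 -m inch '[0,5,0,0,0,0,0, 0,4,0,0,0,0,0, 0,4,0,0,0,0,0, 0,4,0,0,0,0,0, 0,4,0,0,0,0,0, 0,4,0,0,0,0,0, 0,4,0,0,0,0,0, 0,4,0,0,0,0,0, 0,4,0,0,0,0,0, 0,4,0,0,0,0,0, 0,0,0,0,0,0,0, 0,0,0,0,0,0,0]'; python3 m.py
```

```text
time: 9.32
tcp_pos: [0.5829, -0.0575, 0.0937]
orientation: [[0.437, 0.001, 0.9], [-0.9, 0.001, 0.437], [-0.0, -1.0, 0.001]]
ft_force: [-0.6, 0.2, 0.0]
grip_width: -0.002
plunger 0.79 [384.   1. 634. 216.] 0.21278793346144476 ((0.674283504486084, -0.049144625663757324), 0.020164191722869873) [ 0.6728 -0.0477  0.2099]
grey_cup 0.61 [110. 152. 245. 280.] 0.05927568069765787 ((0.5640215277671814, 0.03332363814115524), 0.03862317278981209) [0.5644 0.0345 0.056 ]
grey_cup 0.6 [193.   2. 629. 381.] 0.21257949041168428 ((0.6742454171180725, -0.04926925525069237), 0.02012287825345993) [ 0.6727 -0.0479  0.2098]
spout_tip 0.91 [355. 223.] [ 0.5362 -0.026   0.12  ]
spout_mid 0.82 [333. 260.] [ 0.5749 -0.035   0.149 ]
tube 8538 [ 0.9889 -0.1487  0.5996 -0.0376] median angle 172.73364855713382
9.6667 [ 0.5826 -0.0585  0.0938] [-0.2349 -0.4857  0.5007]
```

```bash
python3 -m inch '[0,4,0,0,0,0,0, 0,4,0,0,0,0,0, 0,4,0,0,0,0,0, 0,4,0,0,0,0,0, 0,4,0,0,0,0,0, 1,4,0,0,0,0,0, 1,4,0,0,0,0,0, 1,4,0,0,0,0,0, 1,4,0,0,0,0,0, 1,3,0,0,0,0,0, 0,0,0,0,0,0,0, 0,0,0,0,0,0,0]'; python3 m.py
```

```text
time: 10.67
tcp_pos: [0.5871, -0.0185, 0.0936]
orientation: [[0.437, -0.0, 0.9], [-0.9, 0.001, 0.437], [-0.001, -1.0, 0.0]]
ft_force: [0.2, 0.0, 0.3]
grip_width: 0.003
plunger 0.69 [542. 119. 640. 313.] 0.21224729820560467 ((0.6713277101516724, -0.04488378018140793), 0.019005686044692993) [ 0.6696 -0.0404  0.2086]
grey_cup 0.81 [171. 183. 293. 309.] 0.05923136129641362 ((0.563598096370697, 0.03413164243102074), 0.03865080326795578) [0.5643 0.0347 0.056 ]
spout_tip 0.97 [321. 211.] [0.556  0.0249 0.12  ]
spout_mid 0.59 [316. 269.] [0.5879 0.0038 0.149 ]
pivot 0.63 [174. 513.] [ 0.6738 -0.0489  0.149 ]
tube 9900 [ 0.8494 -0.5277  0.597  -0.0003] median angle 148.41767418105587
11.0167 [ 0.5873 -0.0195  0.0937] [ 0.3681  0.3407 -0.3621]
```

```bash
python3 -m inch '[1,3,0,0,0,0,0, 1,3,0,0,0,0,0, 1,2,0,0,0,0,0, 0,0,0,0,0,0,0, 0,0,0,0,0,0,0, 0,0,0,0,0,0,0]'; python3 m.py
```

```text
time: 11.52
tcp_pos: [0.5903, -0.0111, 0.0937]
orientation: [[0.436, 0.0, 0.9], [-0.9, 0.0, 0.436], [-0.0, -1.0, 0.0]]
ft_force: [-0.1, -0.8, 0.3]
grip_width: 0.0
plunger 0.83 [557. 159. 640. 337.] 0.21188694198072214 ((0.6692091226577759, -0.04203786700963974), 0.018507543951272964) [ 0.6684 -0.0388  0.2083]
grey_cup 0.73 [178. 191. 298. 313.] 0.05924435757567385 ((0.5655190348625183, 0.03257082402706146), 0.03949425369501114) [0.5646 0.0358 0.0986]
grey_cup 0.72 [172.  81. 640. 366.] 0.21032708620877683 ((0.66976398229599, -0.04204932600259781), 0.018472939729690552) [ 0.6688 -0.0387  0.2076]
spout_mid 0.72 [312. 275.] [0.5935 0.0105 0.149 ]
spout_mid 0.43 [321. 413.] [ 0.6134 -0.0391  0.149 ]
tube 9919 [ 0.8226 -0.5686  0.6168 -0.0047] median angle 143.36211561010768
11.8667 [ 0.5903 -0.0113  0.0937] [-0.3054  0.8591  0.6411]
```

```bash
python3 -m inch '[-6,-8,0,0,0,0,0, -6,-8,0,0,0,0,0, -6,-8,0,0,0,0,0, 0,0,20,0,0,0,0, 0,0,30,0,0,0,0, 0,0,30,0,0,0,0, 0,0,30,0,0,0,0, 0,0,20,0,0,0,0, 0,0,0,0,0,0,0, 0,0,0,0,0,0,0, 0,0,0,0,0,0,0]'; python3 m.py; python3 - <<'E'
from h import *
p,d=optics.camera("wrist");cv2.imwrite("pics/w5.png",p[:,:,::-1])
p,d=optics.camera("scene")
for n,h in(("spout_tip",.12),("spout_mid",.149),("grey_cup",0)):
  for r in finder.landmark_of("scene",n)[:2]: print(n,round(r["p"],2),onplane("scene",r["position"],h))
E
```

```text
time: 12.78
tcp_pos: [0.571, -0.0366, 0.2229]
orientation: [[0.435, -0.002, 0.901], [-0.901, -0.001, 0.435], [-0.0, -1.0, -0.002]]
ft_force: [0.3, 0.4, 0.3]
grip_width: 0.002
plunger 0.75 [390.  65. 479. 151.] 0.21201752022425105 ((0.6742546558380127, -0.04798692837357521), 0.0200120210647583) [ 0.6739 -0.0472  0.2089]
grey_cup 0.66 [214.  58. 431. 216.] 0.16183349312555742 ((0.6321916580200195, -0.004398925229907036), 0.08009073883295059) [ 0.6328 -0.0156  0.1584]
grey_cup 0.55 [210. 138. 289. 223.] 0.059178480936559745 ((0.5696701407432556, 0.03018093667924404), 0.04380057007074356) [0.5643 0.0361 0.1009]
spout_tip 0.81 [200. 232.] [0.5599 0.0373 0.12  ]
spout_tip 0.26 [105. 440.] [ 0.6902 -0.0717  0.12  ]
spout_mid 0.65 [180. 273.] [0.5947 0.0129 0.149 ]
pivot 0.7 [112. 404.] [ 0.6727 -0.0454  0.149 ]
pivot 0.2 [242. 376.] [ 0.5862 -0.0725  0.149 ]
tube 2830 [ 0.8067 -0.5909  0.6079  0.0025] median angle 142.99084985234066
13.1333 [ 0.572  -0.0356  0.223 ] [-0.04    0.0696  0.6312]
spout_tip 0.68 [0.55709354 0.03474067 0.12      ]
spout_mid 0.66 [0.60093524 0.00850229 0.149     ]
grey_cup 0.85 [0.56569899 0.02423042 0.        ]
grey_cup 0.56 [0.16810446 0.31594133 0.        ]
```

View pics/w5.png

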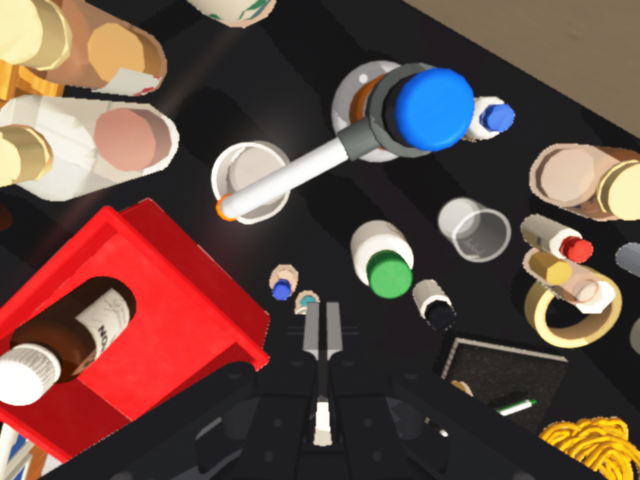

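The tip (227, 210) hangs over the cup (251, 182 at its rim), and in world coordinates it is within about 5 mm of the centre. Next is the plunger.

```bash
python3 -m inch '[20,-2,0,0,0,0,0, 20,-3,0,0,0,0,0, 20,-2,0,0,0,0,0, 20,-3,0,0,0,0,0, 22,-2,0,0,0,0,0, 0,0,0,0,0,0,0, 0,0,0,0,0,0,0, 0,0,-15,0,0,0,0, 0,0,-15,0,0,0,0, 0,0,-8,0,0,0,0, 0,0,0,0,0,0,0, 0,0,0,0,0,0,0]'; python3 -m inch '[0,0,-3,0,0,0,0, 0,0,-3,0,0,0,0, 0,0,-3,0,0,0,0, 0,0,-3,0,0,0,0, 0,0,0,0,0,0,0, 0,0,0,0,0,0,0]'
```

```text
time: 14.38
tcp_pos: [0.6737, -0.0475, 0.1857]
orientation: [[0.436, -0.001, 0.9], [-0.9, -0.0, 0.436], [-0.0, -1.0, -0.001]]
ft_force: [0.6, 0.6, 0.2]
grip_width: 0.001
time: 14.88
tcp_pos: [0.6743, -0.0476, 0.1737]
orientation: [[0.436, -0.0, 0.9], [-0.9, -0.0, 0.436], [0.0, -1.0, -0.0]]
ft_force: [-0.1, -0.0, -0.1]
grip_width: -0.005
```

```bash
python3 -m inch '[0,0,-2,0,0,0,0, 0,0,-2,0,0,0,0, 0,0,-1,0,0,0,0, 0,0,0,0,0,0,0]';python3 -m inch '[0,0,-2,0,0,0,0, 0,0,-2,0,0,0,0, 0,0,-1,0,0,0,0, 0,0,0,0,0,0,0]'; python3 -m inch '[0,0,-1,0,0,0,0, 0,0,-1,0,0,0,0, 0,0,0,0,0,0,0]'
```

```text
time: 15.22
tcp_pos: [0.6745, -0.0476, 0.1688]
orientation: [[0.436, 0.0, 0.9], [-0.9, -0.0, 0.436], [0.0, -1.0, 0.0]]
ft_force: [0.2, -0.0, 2.3]
grip_width: 0.003
time: 15.55
tcp_pos: [0.6745, -0.0476, 0.1637]
orientation: [[0.436, 0.0, 0.9], [-0.9, -0.0, 0.436], [0.0, -1.0, 0.0]]
ft_force: [-0.5, 0.2, 4.5]
grip_width: -0.003
time: 15.8
tcp_pos: [0.6745, -0.0476, 0.1618]
orientation: [[0.436, 0.001, 0.9], [-0.9, -0.0, 0.436], [0.0, -1.0, 0.0]]
ft_force: [-0.3, -0.2, 4.9]
grip_width: -0.001
```

```bash
python3 -m inch '[0,0,-1,0,0,0,0, 0,0,-1,0,0,0,0, 0,0,0,0,0,0,0]';python3 -m inch '[0,0,-1,0,0,0,0, 0,0,0,0,0,0,0]'; python3 -m inch '[0,0,-1,0,0,0,0, 0,0,0,0,0,0,0]'
```

```text
time: 16.05
tcp_pos: [0.6746, -0.0476, 0.1615]
orientation: [[0.435, 0.001, 0.9], [-0.9, -0.0, 0.435], [0.001, -1.0, 0.001]]
ft_force: [-4.4, 0.2, 12.7]
grip_width: 0.001
time: 16.22
tcp_pos: [0.6747, -0.0476, 0.1614]
orientation: [[0.435, 0.002, 0.9], [-0.9, -0.0, 0.435], [0.001, -1.0, 0.001]]
ft_force: [-5.5, 0.4, 17.2]
grip_width: -0.001
time: 16.38
tcp_pos: [0.6747, -0.0476, 0.1613]
orientation: [[0.435, 0.002, 0.9], [-0.9, -0.0, 0.435], [0.001, -1.0, 0.002]]
ft_force: [-6.1, 1.0, 21.6]
grip_width: -0.001
```

The force jumped from 5 to 13 N and the TCP stalled at 0.1615, about 12 mm below first contact: that is the end stop. I hold briefly while checking by camera, then come away.

```bash
cat > c.py <<'E'
from h import *
np.set_printoptions(precision=4,suppress=True)
for c in("scene","top"):
  p,d=optics.camera(c);w=world(c,d,np.ones(d.shape,bool)).reshape(-1,3)
  hs=cv2.cvtColor(p,cv2.COLOR_RGB2HSV).reshape(-1,3)[(d>0).ravel()]
  k=(np.hypot(w[:,0]-.6745,w[:,1]+.048)<.03)&(w[:,2]>.17)&(w[:,2]<.23)&(hs[:,0]>95)&(hs[:,0]<125)&(hs[:,1]>150)
  print(c,"blue top z",np.percentile(w[k,2],90) if k.any() else None,k.sum())
E
python3 c.py; python3 -m inch '[0,0,0,0,0,0,0, 0,0,3,0,0,0,0, 0,0,5,0,0,0,0, 0,0,6,0,0,0,0, 0,0,10,0,0,0,0, 0,0,20,0,0,0,0, 0,0,25,0,0,0,0, 0,0,0,0,0,0,0, -20,-5,0,0,0,0,0, -25,-10,0,0,0,0,0, -30,-15,0,0,0,0,0, -30,-15,0,0,0,0,0]'; python3 -m inch '[-25,-25,0,0,0,0,0, -25,-25,0,0,0,0,0, -20,-25,0,0,0,0,0, 0,0,0,0,0,0,0, 0,0,0,0,0,0,0, 0,0,0,0,0,0,0, 0,0,0,0,0,0,0]'; python3 c.py; python3 m.py; python3 - <<'E'
from h import *
p,d=optics.camera("top");cv2.imwrite("pics/t6.png",cv2.resize(p[100:250,220:420,::-1],None,fx=4,fy=4,interpolation=cv2.INTER_CUBIC))
for n,h in(("spout_tip",.12),("grey_cup",0),("reagent",0),("beaker",0)):
  for r in finder.landmark_of("top",n)[:1]: print(n,round(r["p"],2),onplane("top",r["position"],h))
for n in("grey_cup","reagent","beaker"):
  for r in finder.cut_out("top",n)[:1]:
    w=world("top",d,r["pixels"]);z=np.percentile(w[:,2],95);t=w[w[:,2]>z-.012]
    print(n,z,cv2.minEnclosingCircle(t[:,:2].astype(np.float32)))
E
```

```text
scene blue top z 0.19906171637962122 81
top blue top z None 0
time: 17.48
tcp_pos: [0.5677, -0.0924, 0.2262]
orientation: [[0.437, -0.001, 0.9], [-0.9, 0.0, 0.437], [-0.001, -1.0, -0.001]]
ft_force: [0.2, -0.3, -0.1]
grip_width: 0.001
time: 18.07
tcp_pos: [0.5003, -0.1661, 0.2266]
orientation: [[0.438, 0.001, 0.899], [-0.899, 0.001, 0.438], [-0.001, -1.0, 0.001]]
ft_force: [0.4, 0.4, 0.6]
grip_width: -0.003
scene blue top z 0.21237065188143528 124
top blue top z 0.21310278102891086 237
grey_cup 0.78 [ 93.   3. 200.  85.] 0.05889392683831778 ((0.563036322593689, 0.03224077448248863), 0.03794431686401367) [0.5624 0.033  0.0981]
grey_cup 0.55 [ 62.   3. 122.  35.] 0.1560713205182234 ((0.5697107315063477, 0.022874265909194946), 0.018044739961624146) [0.5683 0.0232 0.1529]
spout_tip 0.59 [26. 98.] [0.5601 0.033  0.12  ]
tube 243 [ 0.6693 -0.743   0.5727  0.0168] median angle 147.96149679781257
18.5167 [ 0.4994 -0.1674  0.2267] [ 0.1294  0.1158 -0.1875]
spout_tip 0.66 [0.56159013 0.04146857 0.12      ]
grey_cup 0.95 [0.17044892 0.31646421 0.        ]
reagent 0.6 [ 0.56183401 -0.12086314  0.        ]
beaker 0.78 [ 0.61793261 -0.17886379  0.        ]
grey_cup 0.05945495168856045 ((0.16923151910305023, 0.3155093789100647), 0.03843675181269646)
reagent 0.1021178457612372 ((0.5261631608009338, -0.11263629794120789), 0.04387111961841583)
beaker 0.06920664859216681 ((0.6166582107543945, -0.174005925655365), 0.02351165935397148)
```

View pics/t6.png

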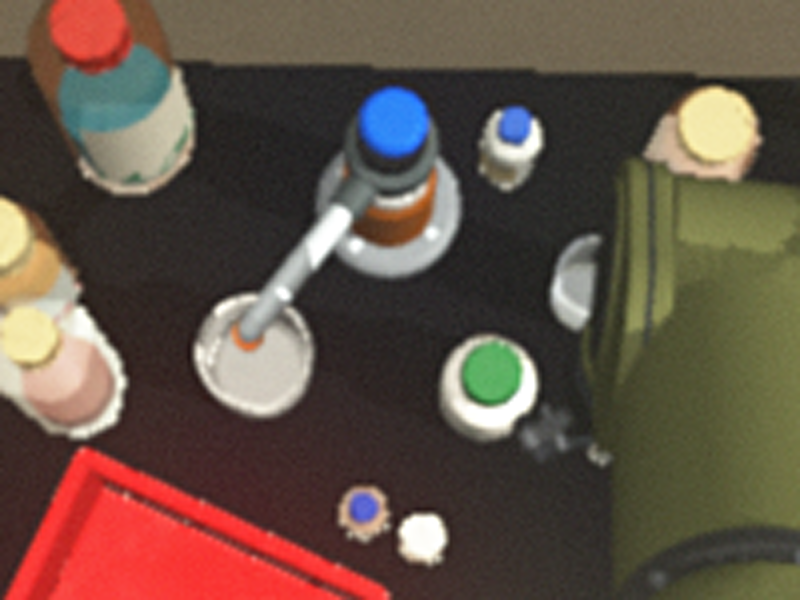

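```bash
python3 -c "
from bench import close_job;print(close_job())"
```

```text
the job is handed in; nothing more can be done
None
```

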